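# Collect the gold guitar hardware in the parts tray

### The arm

A 6-joint arm with a two-finger parallel gripper is mounted at the origin on the work surface. World frame = base frame: x ahead of the robot, y to its left, z up, the work surface at z = 0. Lengths are in m, angles in rad, forces in N, time in s.
With the tool pointing down it reaches from about 0.225 to 0.875 m from the base axis. Payload 3.4 kg.
Tool frame: the origin (TCP) lies midway between the tips of the shut fingers; the grasp point (between the pads) lies 19 mm behind it; z points along the fingers, x is the direction in which the jaws open and shut, and the axes are right-handed (so a half turn about z gives the same grasp; the last joint's range is limited). The gripper opens to 85 mm and grips with 20 to 120 N. Pads are 22 mm wide; open, the fingers measure 114 mm over their backs; the gripper's body (76 mm by 85 mm) begins 54 mm behind the grasp point. The pads swing forward as they close: fully open they stand 13 mm farther back than shut.
Start: joints at [-1.346, 0.276, 1.505, -0, 1.361, -0.121], TCP at [0.195, -0.541, 0.231] pointing down, gripper open.
Joint ranges: [-2.89, 2.89], [-0.75, 2.08], [0.22, 2.7], [-1.18, 4.32], [0.11, 2.71], [-2.7, 2.7]. Speed limits (rad/s): [2.57, 2.57, 3.14, 3.14, 3.14, 3.14].

### API

Orientations are given as a unit quaternion [w, x, y, z].
In Python, from bench import bot, viewer, ticket, finder gives the robot as it stands. The module is installed in compiled form; this text tells all that it offers.
- The arm moves only by the tool send_rows, never from a script. Its argument "deltas" is a list of rows, each a list of 2 entries, a list of its own where there are three numbers: the shift along the tool's x, y, z in cm, then the turn about the tool's z in degrees. A call has 1 to 10 rows; each row is the pose to reach, as a shift and turn from the pose measured when the call began, along the tool's axes at that moment; what a row does not reach only later rows make up. A row lasts 1/10 s, in which the tool goes at most 50 mm and 8.59 degrees, less where a joint would pass 70% of its speed; a pose out of reach is approached as far as the arm can. A call with a gripper value outside its range is refused whole. "jaw" is the finger opening in cm, from 0 to 8.54, set as the call begins (left out, the last holds). The fingers move at their own pace and stop on an object; "grip_force" is the grip in N (left out, the last holds). Time passes only in rows, so rows that repeat a pose let the fingers close. It gives the time, the measured TCP pose, the force and the opening at its end, in the units of the state.
- bot.get_state(): the state, without advancing time (a new reading comes with each control period).
- viewer.capture(name): name is "side" or "top" or "wrist"; returns a dict with "image" (420x560x3 uint8, blue, green, red), "z_map" (420x560 float32, m along the optical axis (not along the pixel's ray), 0 where there is no reading), "camera_matrix" (3x3 intrinsics, pixels), "k1" (the pictures are not rectified: a ray, as slopes to the right and down, at radius r is drawn at 1 + k1 r^2 times it, then the intrinsics apply), "extrinsics" (4x4, takes a point from camera to world coordinates). Camera axes: x right, y up, looking along -z (the intrinsics and any distortion apply to the point x, -y, -z); pixel columns grow to the right and rows downward; lengths in m; the calibration is good to about 2 mm. A picture is of the moment at which its call begins.
- ticket.sign_off(): hands the job in, once; it reports no verdict.
Trained networks look in a picture, given as the dict that the camera call returned (one of the last four; its "shot" number tells which), for a name from the list of things; names that differ only in an ending like _2 or _b are one class to them, and where a whole thing is asked for, a point or a joint stands for the part that bears it (a point fixed in the world has none). Each returns a list of dicts, best first, with "conf" (0 to 1); they miss things now and then, are a little off and sometimes report something else, mostly with a low value. They report only what shows in the picture. A call takes as long as a camera call.
- finder.search_frame(picture, query): "point" ([x, y, z] in m, in the coordinates of the camera as it stood for that picture, good to about 4 mm: the middle of the surface that is visible of it).
- finder.pinpoint(picture, query): "point" ([x, y, z] in m, in the coordinates of the camera as it stood for that picture, good to about 4 mm: a listed point, or the origin of a listed thing).
The state is a dict: "t": time; "joints": joint angles; "joint_vel": joint speeds; "joint_torque": joint torques, N m; "tool_pos": TCP position; "ee_rot": TCP orientation; "wrist_force": force on the tool from outside, world axes, zero at the start; "wrist_torque": the same for the moment, N m; "gripper_width": opening from 0.0 (shut) to 1.0 (fully open).
Only numpy, scipy, OpenCV 4.12 (cv2) and the standard library are available. Lean on these libraries where they do the work, as an engineer would, in place of code of your own. Each camera call takes 0.05 s, during which the arm holds its last target. There are 200 camera calls.

### The job

Gather the three gold guitar parts (pickup, bridge and knob) into the wooden parts tray, each lying flat, right way up and squarely on the white silhouette of its own shape. The knob sits inside the blue roll of tape on the round cork mat: lift the roll off, take the knob, and put the roll back flat in the middle of the cork mat. Leave the chrome pickup and the chrome bridge where they are.

Things in the scene. Friction and masses are not known exactly. Their poses are not given: they have to be found in the camera images.
- gold_pickup: Gold (brass-coloured) covered guitar pickup, a box 70 mm long (its x) x 38 mm wide (its y) x 20 mm high with a row of six dark screw dots on top; lies flat on the bench. Origin: centre of the underside. 0.1 to 0.2 kg; take it across the 38 mm.
- gold_bridge: Gold guitar bridge, a bar 90 mm long (its x) x 14 mm wide (its y) x 14 mm high with a round thumbwheel of 18 mm diameter, 6 mm high, at each end (38 mm from the centre) and six small black saddles on top; lies flat on the bench. Origin: centre of the underside. About 0.1 kg; take it across the 14 mm at the middle.
- gold_knob: Gold cylindrical control knob, 19 mm diameter x 17 mm high, black dot on top; stands on the cork mat inside the hole of the tape roll, anywhere in that hole, too close for fingers until the roll is lifted off. Origin: centre of the underside. About 30 g.
- tape_roll: Blue roll of masking tape with cardboard core, rigid, lying flat in about the middle of the cork mat: 62 mm outer diameter, 44 mm hole right through, 24 mm high; can be taken across its 62 mm. Origin: centre of its underside. About 60 g. The bench some 85 mm beyond either short end of the tray, left and right, is kept clear: room to park the roll.
- cork_mat: Round cork mat fixed to the bench, 84 mm diameter, 4 mm thick. Origin: centre of its underside, on the bench, so its top is 4 mm above.
- bay_pickup: Black foam pad, white 70 x 38 mm silhouette of the pickup at its centre, long along the pad's x. One of three pads, in shuffled order, side by side (along their y, 104 mm apart centre to centre) in one fixed wooden tray. Pad 124 (x) x 97 (y) x 3 mm. Origin: centre of its underside, 3 mm above the bench; its top is 6 mm above the bench.
- bay_bridge: Same kind of pad in the same tray, with the white silhouette of the bridge (90 x 14 mm bar with round 18 mm ends, long along the pad's x) at its centre. Origin and heights as for bay_pickup. The tray is 140 x 320 mm outside (320 along the pads' y); its outer lip stands 10 mm above the bench, the dividers between pads 8 mm.
- bay_knob: The same kind of pad in the same tray, with the white silhouette of the knob (a 20 mm disc) at its centre. Origin and heights as for bay_pickup.
- chrome_pickup: Silver chrome pickup lying on the bench, same shape and size as the gold one. Does not belong in the tray; leave it. Origin: centre of the underside.
- chrome_bridge: Silver chrome bridge lying on the bench, same shape and size as the gold one. Does not belong in the tray; leave it. Origin: centre of the underside.

How it is judged:
By the outcome, as a careful person would: the job done as asked, in the order asked, and still so for the second after the job is handed in, with the robot touching nothing.
It also fails if it takes over 120 s, if anything falls off the work surface, if the arm or the gripper's body presses on something with over 40 N, if the wrist force passes 120 N, or if a joint passes its speed limit or range.

## Working session

There is one attempt and no reset: what is moved stays moved. The work goes in short steps, Python scripts to look and compute and a tool call to move; the robot and the scene stay as the last step left them, time stands still between calls to the robot, and variables do not carry over. Pictures are saved under pics/ and viewed, about 12 in all and at most 16, crops included, and the job is handed in when it is done.

Besides the shell and the picture viewer there is one more tool, called after ">>>" as name([rows], argument=value, ...), one row to a line, values as JSON. send_rows: Moves the arm, as the interface text tells. Its arguments: {"type":"object","properties":{"deltas":{"type":"array"},"jaw":{"type":"number"},"grip_force":{"type":"number"}},"required":["deltas"]}

```bash
mkdir -p pics
cat > h.py <<'E'
import numpy as np, cv2
from bench import bot, viewer, ticket, finder
def world(p,pc): 
    E=np.array(p['extrinsics']); return (E@np.append(pc,1))[:3]
def px2w(p,u,v,z):
    """pixel -> world on plane z"""
    K=np.array(p['camera_matrix']); k=p['k1']
    d=np.array([(u-K[0,2])/K[0,0],(v-K[1,2])/K[1,1]]); s=d.copy()
    for _ in range(20): s=d/(1+k*(s@s))
    E=np.array(p['extrinsics']); r=E[:3,:3]@np.array([s[0],-s[1],-1.]); o=E[:3,3]
    return o+r*(z-o[2])/r[2]
def w2px(p,w):
    K=np.array(p['camera_matrix']); E=np.array(p['extrinsics']); c=np.linalg.inv(E)@np.append(w,1)
    s=np.array([c[0],-c[1]])/-c[2]; s=s*(1+p['k1']*(s@s)); return K[0,0]*s[0]+K[0,2],K[1,1]*s[1]+K[1,2]
def look(cam,name):
    p=viewer.capture(cam); cv2.imwrite(f'pics/{name}.png',p['image']); return p
def rot(s=None):
    from scipy.spatial.transform import Rotation as R
    q=(s or bot.get_state())['ee_rot']; return R.from_quat([q[1],q[2],q[3],q[0]]).as_matrix()
def togo(xyz,yaw=None):
    """shift in tool axes cm to world TCP xyz; yaw = world direction (rad) of tool x -> turn deg (mod 180)"""
    s=bot.get_state(); M=rot(s); d=M.T@(np.array(xyz)-np.array(s['tool_pos']))*100
    t=None
    if yaw is not None:
        now=np.arctan2(M[1,0],M[0,0]); t=-np.degrees(yaw-now); t=(t+90)%180-90
    return d.round(2),t,'j6',round(s['joints'][5],2)
E
python3 - <<'E'
from h import *
import json
p=look('top','top0')
print(np.array(p['extrinsics']).round(3),np.array(p['camera_matrix']).round(1),p['k1'])
for n in ['gold_pickup','gold_bridge','tape_roll','cork_mat','bay_pickup','bay_bridge','bay_knob','chrome_pickup','chrome_bridge','gold_knob']:
    for r in finder.pinpoint(p,n)[:2]: print(n,round(r['conf'],2),world(p,r['point']).round(3),np.round(w2px(p,world(p,r['point']))))
print(bot.get_state(), rot().round(3))
E
```

```text
[[ 0.01   0.993 -0.115  0.392]
 [-1.     0.008 -0.024 -0.01 ]
 [-0.023  0.116  0.993  1.322]
 [ 0.     0.     0.     1.   ]] [[496.2   0.  279.5]
 [  0.  496.2 204.1]
 [  0.    0.    1. ]] 0.03893819048746555
gold_pickup 0.8 [ 0.521 -0.374 -0.004] [428. 215.]
gold_bridge 0.49 [ 0.436 -0.011 -0.002] [292. 245.]
gold_bridge 0.26 [ 0.627 -0.085  0.006] [320. 174.]
tape_roll 0.55 [ 0.408 -0.225  0.005] [373. 257.]
cork_mat 0.7 [ 0.409 -0.224  0.002] [373. 257.]
cork_mat 0.27 [0.628 0.014 0.001] [283. 174.]
bay_pickup 0.65 [0.633 0.124 0.003] [242. 172.]
bay_bridge 0.81 [ 0.628 -0.085  0.004] [320. 174.]
bay_knob 0.62 [ 0.626  0.016 -0.   ] [282. 175.]
chrome_pickup 0.73 [0.498 0.366 0.001] [151. 221.]
chrome_bridge 0.78 [0.411 0.202 0.002] [211. 254.]
gold_knob 0.6 [ 0.41  -0.225 -0.001] [373. 256.]
{'t': 0.55, 'joints': array([-1.34599985e+00,  2.75893055e-01,  1.50493105e+00,  2.00349859e-06,
        1.36075408e+00, -1.21020473e-01]), 'joint_vel': array([-0.00018324,  0.00115173, -0.00070456, -0.00043582, -0.00139382,
       -0.00049776]), 'joint_torque': array([ 4.03224685e-04, -4.16322935e+01, -2.45936662e+01,  7.62989544e-05,
        7.85327738e-04, -9.51029506e-06]), 'tool_pos': array([ 0.19488893, -0.54096188,  0.23131958]), 'ee_rot': array([ 4.11673936e-06,  8.18219098e-01, -5.74906521e-01,  6.03118926e-06]), 'wrist_force': array([-0.28481176,  0.85282432, -0.9615588 ]), 'wrist_torque': array([-0.01417452,  0.01787473,  0.01942894]), 'gripper_width': 1.0002373641842397} [[ 0.339 -0.941  0.   ]
 [-0.941 -0.339 -0.   ]
 [ 0.    -0.    -1.   ]]
```

View pics/top0.png

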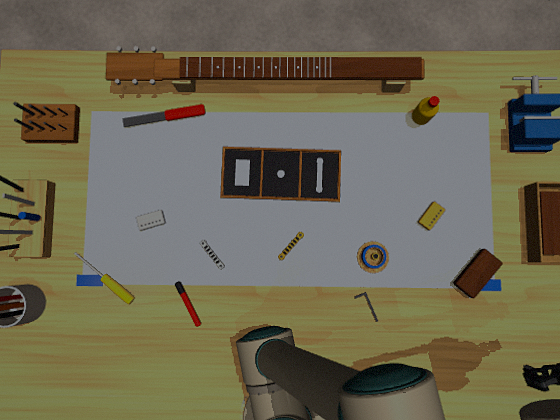

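The top view shows the tray with the pickup pad at (242,172), knob pad at (281,174) and bridge pad at (320,175). The gold pickup is at (431,215), the gold bridge at (291,246) and the roll with the knob at (373,257). The chrome parts are at (150,220) and (212,254). Next I measure the positions and angles.

```bash
cat >> h.py <<'E'
def blob(p,mask,uv,z,rad=40):
    """largest blob near uv -> world centre and long-axis yaw on plane z, size"""
    m=np.zeros_like(mask); cv2.circle(m,(int(uv[0]),int(uv[1])),rad,255,-1); m&=mask
    m=cv2.morphologyEx(m,cv2.MORPH_CLOSE,np.ones((5,5),np.uint8))
    c=max(cv2.findContours(m,cv2.RETR_EXTERNAL,cv2.CHAIN_APPROX_NONE)[0],key=cv2.contourArea)
    W=np.array([px2w(p,*q[0],z)[:2] for q in c])*1000
    (cx,cy),(a,b),an=cv2.minAreaRect(W.astype(np.float32))
    if a<b: an+=90
    return np.round([cx/1000,cy/1000],4),'yaw',round((an+90)%180-90,1),'size',round(max(a,b),1),round(min(a,b),1)
def gold(p): return cv2.inRange(cv2.cvtColor(p['image'],cv2.COLOR_BGR2HSV),(17,120,90),(35,255,255))
def white(p): return cv2.inRange(cv2.cvtColor(p['image'],cv2.COLOR_BGR2HSV),(0,0,120),(179,70,255))
E
python3 - <<'E'
from h import *
p=look('top','top1')
print('gp',blob(p,gold(p),(431,215),.02,22)); print('gb',blob(p,gold(p),(291,246),.014,25))
for n,u in [('bp',(242,172)),('bk',(281,174)),('bb',(320,175))]: print(n,blob(p,white(p),u,.006,19))
h=cv2.cvtColor(p['image'],cv2.COLOR_BGR2HSV)
print('roll',blob(p,cv2.inRange(h,(100,90,60),(130,255,255)),(373,257),.024,25))
wood=cv2.inRange(h,(0,60,40),(25,255,255)); print('tray',blob(p,wood,(281,174),.010,85))
for n,u in [('cp',(150,220)),('cb',(212,254))]: print(n,px2w(p,*u,.015).round(3))
a=cv2.resize(p['image'][130:300,120:500],None,fx=2,fy=2); cv2.imwrite('pics/crop1.png',a)
E
```

```text
gp (array([ 0.5181, -0.3757]), 'yaw', -37.2, 'size', 67.3, 35.6)
gb (array([ 0.4349, -0.0078]), 'yaw', -41.6, 'size', 91.3, 15.2)
bp (array([0.6312, 0.1241]), 'yaw', -2.3, 'size', 69.0, 36.9)
bk (array([0.6271, 0.0213]), 'yaw', 0.4, 'size', 16.4, 16.2)
bb (array([ 0.6252, -0.0834]), 'yaw', -1.9, 'size', 92.5, 13.7)
roll (array([ 0.4102, -0.2245]), 'yaw', -0.6, 'size', 57.0, 56.6)
tray (array([0.6278, 0.0203]), 'yaw', 88.4, 'size', 319.7, 139.7)
cp [0.499 0.365 0.015]
cb [0.411 0.198 0.015]
```

View pics/crop1.png

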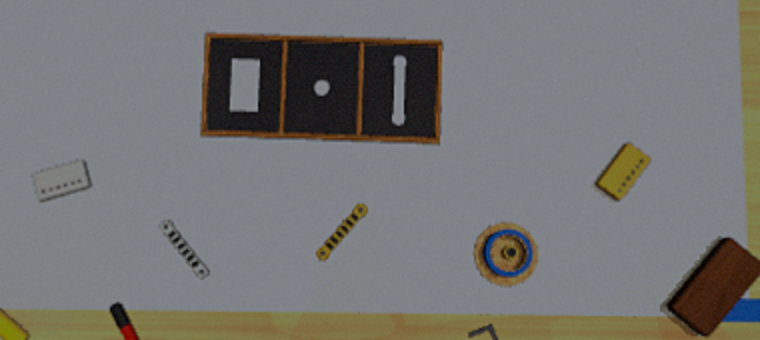

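The crop confirms the angles; the measured sizes match (67x36, 91x15, tray 320x140). The first move goes above the gold pickup.

```bash
python3 -c "
from h import *
print(togo((.518,-.376,.20),np.radians(52.8)))"
```

```text
(array([ -4.57, -35.99,   3.13]), np.float64(57.01208577091032), 'j6', np.float64(-0.12))
```

>>> send_rows([
  [[-0.8,-5,0.5],8],
  [[-1.2,-10,1],16],
  [[-2,-15,1.5],24],
  [[-2.6,-20,2],32],
  [[-3.2,-25,2.5],40],
  [[-3.9,-30,3],48],
  [[-4.57,-35,3.1],57],
  [[-4.57,-36,3.1],57],
  [[-4.57,-36,3.1],57],
  [[-4.57,-36,3.1],57],
], jaw=8.5, grip_force=40)

```text
t: 1.6
tool_pos: [0.5184, -0.3755, 0.2]
ee_rot: [-0.0, -0.446, 0.895, 0.0]
wrist_force: [0.3, -1.0, -0.5]
gripper_width: 0.997
```

Run:
```python
from h import *
p=look('wrist','w1'); s=bot.get_state(); print(s['t'],s['tool_pos'],s['joints'].round(2))
c=w2px(p,(.518,-.376,.02)); print(c, p['camera_matrix'][0][0])
print(blob(p,gold(p),c,.02,200))
```

```text
1.65 [ 0.51762637 -0.37605798  0.2001546 ] [-0.74  0.39  1.41 -0.    1.34  1.48]
(np.float64(273.91224275073586), np.float64(184.16398113442253)) 359.8475741727418
(array([ 0.3219, -0.3094]), 'yaw', 90.0, 'size', 141.1, 43.1)
```

View pics/w1.png

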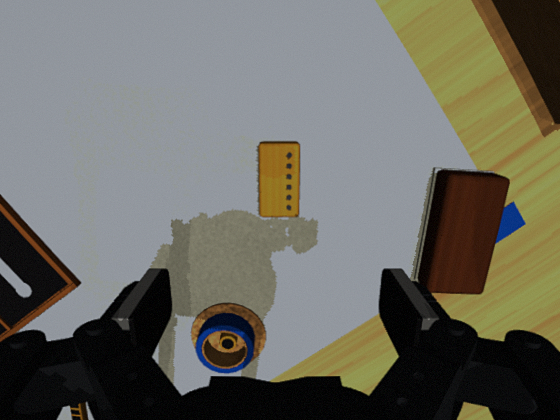

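The wrist picture shows the pickup at (279,179), upright and within 5 px of the prediction. The roll is at (228,342). I refine with a smaller window.

Run:
```python
from h import *
p=viewer.capture('wrist')
b=blob(p,gold(p),(279,179),.02,55); print(b)
print(togo((*b[0],.012),np.radians(b[2]+90)))
```

```text
(array([ 0.5179, -0.3812]), 'yaw', -37.0, 'size', 68.2, 36.6)
(array([ 0.33, -0.35, 18.83]), np.float64(-0.21310908339586376), 'j6', np.float64(1.48))
```

>>> send_rows([
  [[0.2,-0.2,4.5],0],
  [[0.2,-0.2,9],0],
  [[0.2,-0.2,13.5],0],
  [[0.2,-0.2,16.5],0],
  [[0.2,-0.2,18.5],0],
  [[0.2,-0.2,19.5],0],
  [[0.2,-0.2,20],0],
  [[0.2,-0.2,20],0],
])

```text
t: 2.5
tool_pos: [0.5172, -0.38, 0.0007]
ee_rot: [-0.0, -0.444, 0.896, -0.0]
wrist_force: [-0.5, 0.2, 0.5]
gripper_width: 0.996
```

>>> send_rows([
  [[0,0,0],0],
  [[0,0,0],0],
  [[0,0,0],0],
  [[0,0,0],0],
  [[0,0,0],0],
  [[0,0,0],0],
  [[0,0,0],0],
  [[0,0,0],0],
], jaw=3)

```text
t: 3.3
tool_pos: [0.5178, -0.3804, 0.0018]
ee_rot: [0.0, -0.444, 0.896, -0.001]
wrist_force: [-0.3, 0.8, 6.2]
gripper_width: 0.437
```

>>> send_rows([
  [[0,0,-2],0],
  [[0,0,-5],0],
  [[0,0,-9],0],
  [[0,0,-10],0],
])

```text
t: 3.7
tool_pos: [0.5196, -0.3818, 0.1058]
ee_rot: [0.001, -0.444, 0.896, -0.005]
wrist_force: [1.4, -1.6, -0.9]
gripper_width: 0.438
```

Run:
```python
from h import *
p=look('wrist','w2'); s=bot.get_state(); print(s['tool_pos'],s['gripper_width'],w2px(p,s['tool_pos']))
print(togo((.6312,.1241,.10),np.radians(88.2)))
```

```text
[ 0.51950819 -0.38169775  0.10569508] 0.4325940728143299 (np.float64(271.4581009140286), np.float64(275.8063384386185))
(array([-47.03,  21.72,   0.3 ]), np.float64(-35.44264063978622), 'j6', np.float64(1.48))
```

View pics/w2.png

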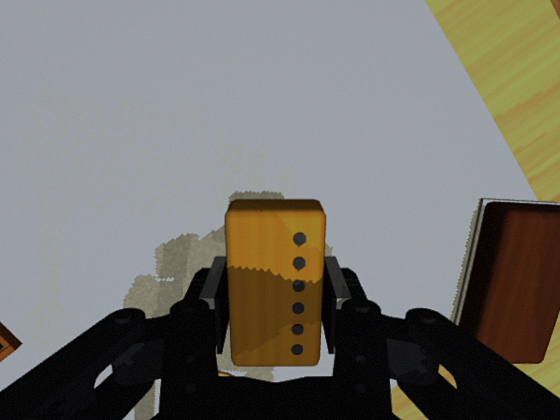

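The pickup is held squarely: top face from about (228,210) to (319,365). I work out its offset from the TCP.

Run:
```python
from h import *
p=viewer.capture('wrist'); s=bot.get_state(); M=rot(s); z=s['tool_pos'][2]+.018
P=[px2w(p,u,v,z) for u,v in [(228,210),(324,210),(319,365),(231,365)]]
for q in P: print((M.T@(q-s['tool_pos'])*1000).round(1))
print((M.T@(np.mean(P,0)-s['tool_pos'])*1000).round(1))
```

```text
[-15.7 -35.9 -17.8]
[ 19.7 -35.9 -17.8]
[ 20.4  33.1 -18.2]
[-17.1  33.  -18.2]
[  1.8  -1.4 -18. ]
```

>>> send_rows([
  [[-4.7,2.2,0],-4],
  [[-9.4,4.4,0],-8],
  [[-14.1,6.6,0],-12],
  [[-18.8,8.8,0],-16],
  [[-23.5,11,0],-20],
  [[-28.2,13.2,0],-24],
  [[-32.9,15.4,0],-28],
  [[-37.6,17.6,0],-32],
  [[-42.3,19.5,0],-35.4],
  [[-47,21.7,0],-35.4],
])

```text
t: 4.8
tool_pos: [0.6251, 0.1097, 0.0988]
ee_rot: [-0.002, -0.696, 0.718, -0.002]
wrist_force: [0.2, -0.3, -1.8]
gripper_width: 0.434
```

>>> send_rows([
  [[0,0,0],0],
  [[0,0,0],0],
])

```text
t: 5.0
tool_pos: [0.623, 0.1109, 0.0958]
ee_rot: [-0.004, -0.697, 0.717, 0.0]
wrist_force: [-0.9, -0.3, -1.7]
gripper_width: 0.431
```

Run:
```python
from h import *
p=look('wrist','w3'); s=bot.get_state(); print(s['tool_pos'],s['joints'].round(2))
print([np.round(w2px(p,(x,y,.006))) for x,y in [(.6312,.1241),(.6662,.1231)]])
print(togo((.6312,.1241,.03),np.radians(88.2)))
```

```text
[0.62322917 0.1095636  0.0963127 ] [ 0.07  0.46  1.57 -0.01  1.12  1.67]
[array([252., 201.]), array([251., 148.])]
(array([-1.52, -0.79,  6.62]), np.float64(0.09644803757370823), 'j6', np.float64(1.67))
```

View pics/w3.png

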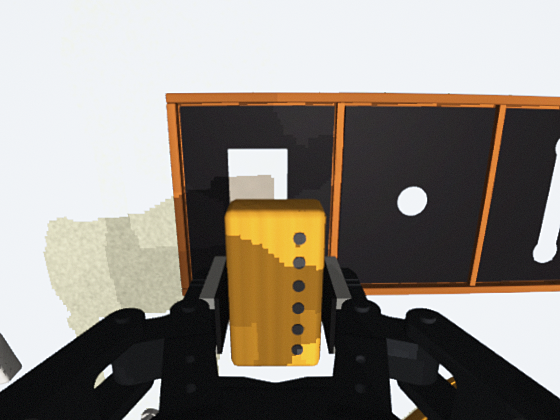

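The silhouette is visible ahead, centred near (258,175 mostly hidden), about 2 mm right of where the top camera put it once the held part's 4 px bias is taken off. I descend part way and compare again.

>>> send_rows([
  [[-0.7,-0.4,2],0],
  [[-1.3,-0.7,4],0],
  [[-1.3,-0.7,5.5],0],
  [[-1.3,-0.7,6],0],
  [[-1.3,-0.7,6],0],
  [[-1.3,-0.7,6],0],
])

```text
t: 5.65
tool_pos: [0.6306, 0.1209, 0.0366]
ee_rot: [-0.004, -0.696, 0.718, -0.001]
wrist_force: [0.6, 0.1, -1.0]
gripper_width: 0.428
```

Run:
```python
from h import *
p=look('wrist','w4'); s=bot.get_state(); print(s['tool_pos'],s['joints'].round(2),s['ee_rot'].round(4))
print([np.round(w2px(p,(x,y,.006))) for x,y in [(.6312,.1241),(.6662,.1231)]])
p=viewer.capture('side'); cv2.imwrite('pics/s4.png',p['image'])
```

```text
[0.63091976 0.12120446 0.03705342] [ 0.08  0.53  1.61 -0.01  1.    1.69] [-0.0037 -0.6961  0.7179 -0.0008]
[array([265., 245.]), array([265., 179.])]
```

View pics/w4.png

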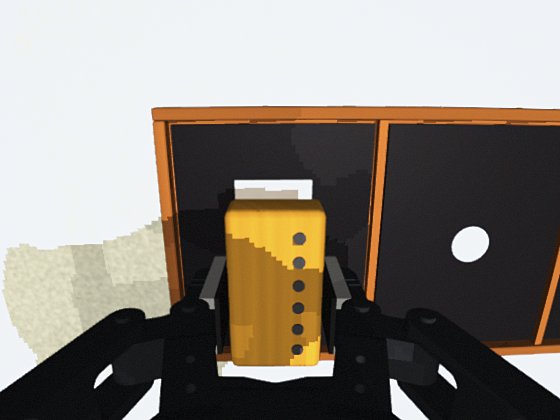

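Silhouette far edge spans columns 234-312 (centre 273) at row 180; the pickup's centre column is 276. Only small corrections are needed, so I lower and release with a modest opening.

>>> send_rows([
  [[-0.08,0.13,1],0],
  [[-0.08,0.13,2],0],
  [[-0.08,0.13,2.5],0],
  [[-0.08,0.13,2.8],0],
  [[-0.08,0.13,2.85],0],
  [[-0.08,0.13,2.85],0],
  [[-0.08,0.13,2.85],0],
])

```text
t: 6.45
tool_pos: [0.6299, 0.1222, 0.0089]
ee_rot: [-0.003, -0.696, 0.718, -0.001]
wrist_force: [-0.5, -0.2, -2.1]
gripper_width: 0.435
```

>>> send_rows([
  [[0,0,0],0],
  [[0,0,0],0],
  [[0,0,0],0],
  [[0,0,-1.5],0],
  [[0,0,-4],0],
  [[0,0,-8.5],0],
  [[0,0,-12],0],
  [[0,0,-12],0],
], jaw=5)

```text
t: 7.25
tool_pos: [0.6343, 0.1233, 0.1352]
ee_rot: [0.001, -0.696, 0.718, -0.005]
wrist_force: [0.6, 0.5, 0.2]
gripper_width: 0.588
```

Run:
```python
from h import *
print(togo((.435,-.008,.15),np.radians(-41.6+90)))
```

```text
(array([13.74, 19.5 , -1.59]), np.float64(39.85842832908972), 'j6', np.float64(1.69))
```

Run:
```python
from h import *
p=look('wrist','w5')
a=[np.round(w2px(p,(x,y,.006))) for x,y in [(.6307,.122)]]; print(a)
b=blob(p,gold(p),a[0],.026,110); print(b)
```

```text
[array([274., 203.])]
(array([0.6302, 0.1208]), 'yaw', -1.7, 'size', 69.4, 37.4)
```

View pics/w5.png

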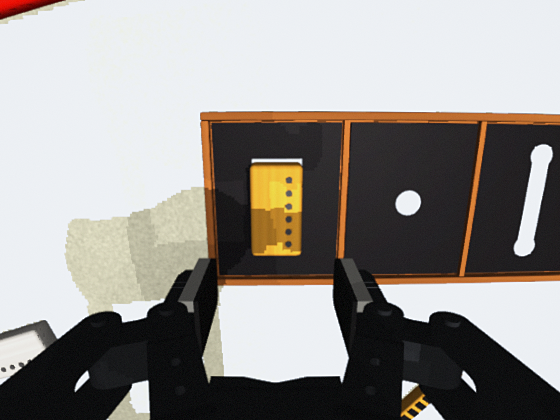

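>>> send_rows([
  [[1.7,2.4,0],5],
  [[3.4,4.8,0],10],
  [[5.1,7.2,0],15],
  [[6.8,9.7,0],20],
  [[8.5,12.1,-0.5],25],
  [[10.2,14.6,-1],30],
  [[11.9,17,-1.3],35],
  [[13.7,19.5,-1.6],39.8],
  [[13.7,19.5,-1.6],39.8],
  [[13.7,19.5,-1.6],39.8],
], jaw=5)

```text
t: 8.3
tool_pos: [0.4327, -0.0079, 0.1477]
ee_rot: [0.0, -0.41, 0.912, -0.003]
wrist_force: [0.0, 0.0, 0.2]
gripper_width: 0.589
```

Run:
```python
from h import *
p=look('wrist','w6'); c=w2px(p,(.435,-.008,.014)); print(c,bot.get_state()['tool_pos'])
b=blob(p,gold(p),c,.014,95); print(b)
print(togo((.435,-.008,.001),np.radians(b[2]+90)))
```

```text
(np.float64(271.1379100286815), np.float64(196.0967343490839)) [ 0.43357241 -0.00770139  0.14784024]
(array([ 0.4368, -0.0141]), 'yaw', -40.7, 'size', 90.7, 16.4)
(array([-0.09, -0.03, 14.68]), np.float64(-0.8342346115320254), 'j6', np.float64(2.12))
```

View pics/w6.png

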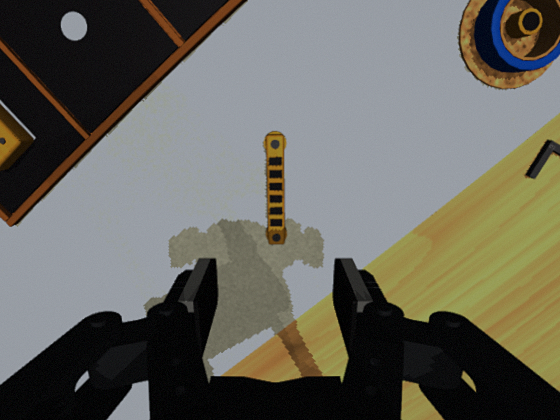

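In the first picture a 5 px white strip shows beyond the pickup's far edge (rows 158-164, columns 251-302), so it may sit a few mm short. In the second the bridge is centred at (276,187), upright. I quantify both.

Run:
```python
from h import *
p=viewer.capture('wrist'); s=bot.get_state(); M=rot(s); E=np.array(p['extrinsics'])
print('cam in tool',(M.T@(E[:3,3]-s['tool_pos'])*1000).round(1),'axis',(M.T@-E[:3,2]).round(3))
# rebuild pose at w5
R0=np.array([[np.cos(np.radians(88.2)),0,0],[0,1,0],[0,0,1]])
from scipy.spatial.transform import Rotation as Ro
T=np.eye(4);T[:3,:3]=M;T[:3,3]=s['tool_pos'];C=np.linalg.inv(T)@E
T5=np.eye(4);T5[:3,:3]=Ro.from_quat([-.696,.718,-.005,.001]).as_matrix();T5[:3,3]=[.6343,.1233,.1352]
p5=dict(p);p5['extrinsics']=T5@C
print('sil far',px2w(p5,277,158,.006),'pk far top',px2w(p5,277,164,.026),'near top',px2w(p5,276,255,.026),'bottom far',px2w(p5,277,164,.006))
print('edges',px2w(p5,251,158.,.006),px2w(p5,302,158,.006),px2w(p5,250,180,.026),px2w(p5,302,180,.026))
i=cv2.imread('pics/w5.png'); cv2.imwrite('pics/w5c.png',cv2.resize(i[140:280,220:340],None,fx=5,fy=4,interpolation=cv2.INTER_CUBIC))
```

```text
cam in tool [   1.9  -73.2 -142.3] axis [-0.001  0.285  0.958]
sil far [0.66704053 0.11824341 0.006     ] pk far top [0.66567754 0.11849389 0.026     ] near top [0.59635231 0.12130949 0.026     ] bottom far [0.6624652  0.11837956 0.006     ]
edges [0.6676798  0.13792574 0.006     ] [0.6664473  0.09930196 0.006     ] [0.65481928 0.1380849  0.026     ] [0.65362275 0.10099686 0.026     ]
```

View pics/w5c.png

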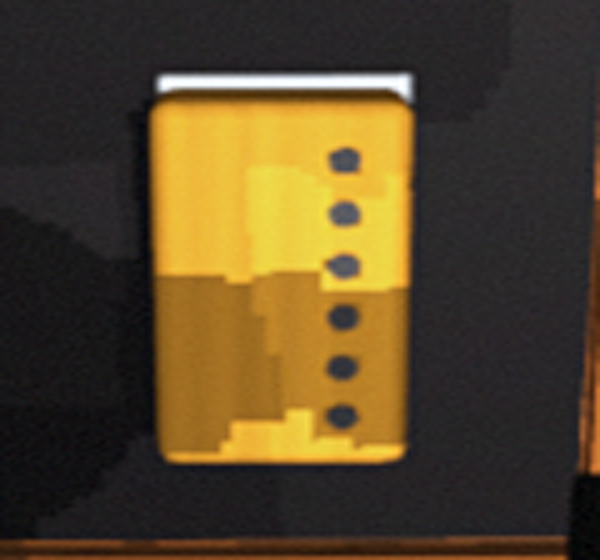

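The far strip is about 4 px, which puts the pickup roughly 3 mm short in +x; lateral and yaw fit are good. I will nudge it after the bridge. Now I grasp the bridge.

>>> send_rows([
  [[0.1,-0.3,4.5],0],
  [[0.1,-0.3,9],0],
  [[0.1,-0.3,12],0],
  [[0.1,-0.3,13.5],0],
  [[0.1,-0.3,14.2],0],
  [[0.1,-0.3,14.5],0],
  [[0.1,-0.3,14.5],0],
  [[0.1,-0.3,14.5],0],
])

```text
t: 9.2
tool_pos: [0.4371, -0.0111, 0.0036]
ee_rot: [0.002, -0.411, 0.912, -0.004]
wrist_force: [0.4, 0.3, 0.3]
gripper_width: 0.587
```

>>> send_rows([
  [[0,0,0],0],
  [[0,0,0],0],
  [[0,0,0],0],
  [[0,0,0],0],
  [[0,0,0],0],
  [[0,0,0],0],
  [[0,0,0],0],
  [[0,0,0],0],
], jaw=0.8)

```text
t: 10.0
tool_pos: [0.4376, -0.0112, 0.0044]
ee_rot: [0.002, -0.411, 0.912, -0.004]
wrist_force: [-0.5, -0.3, 5.6]
gripper_width: 0.147
```

>>> send_rows([
  [[0,0,-2],0],
  [[0,0,-5],0],
  [[0,0,-9],0],
  [[0,0,-10],0],
  [[0,0,-10],0],
])

```text
t: 10.5
tool_pos: [0.4381, -0.0108, 0.1059]
ee_rot: [0.004, -0.411, 0.912, -0.005]
wrist_force: [-0.2, -0.2, -1.9]
gripper_width: 0.152
```

Run:
```python
from h import *
p=look('wrist','w7'); s=bot.get_state();M=rot(s); z=s['tool_pos'][2]+.011
print(s['tool_pos'],s['gripper_width'])
g=gold(p)[150:400,230:320]; r=np.where(g.sum(1)>0)[0]+150; print('rows',r.min(),r.max())
for v in (r.min(),r.max()):
    u=np.where(gold(p)[v,230:320]>0)[0].mean()+230; print(v,u,(M.T@(px2w(p,u,v,z)-s['tool_pos'])*1000).round(1))
print(togo((.6257,-.085,.10),np.radians(88.2)))
cv2.imwrite('pics/w7c.png',cv2.resize(p['image'][120:420,140:420],None,fx=2,fy=2))
```

```text
[ 0.43674515 -0.01061834  0.1044689 ] 0.1455656344727982
rows 172 381
172 275.5 [  1.  -48.8 -10.5]
381 275.5 [  1.1  46.9 -11.5]
(array([ -6.95, -19.08,   0.65]), np.float64(-39.69169780823566), 'j6', np.float64(2.12))
```

View pics/w7c.png

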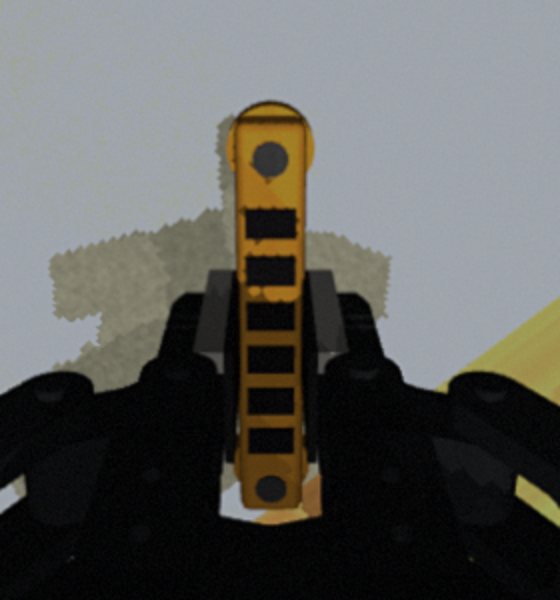

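The bridge is held squarely, its top running from about row 180 to row 373 in the full picture. I carry it to its pad.

>>> send_rows([
  [[-0.9,-2.4,0],-5],
  [[-1.7,-4.8,0],-10],
  [[-2.6,-7.2,0],-15],
  [[-3.5,-9.6,0],-20],
  [[-4.4,-12,0],-25],
  [[-5.2,-14.4,0],-30],
  [[-6.1,-16.8,0],-35],
  [[-6.95,-19.1,0],-39.7],
  [[-6.95,-19.1,0],-39.7],
  [[-6.95,-19.1,0],-39.7],
])

```text
t: 11.55
tool_pos: [0.6243, -0.0848, 0.1037]
ee_rot: [-0.001, -0.696, 0.718, -0.003]
wrist_force: [-0.2, 0.7, -0.3]
gripper_width: 0.147
```

>>> send_rows([
  [[0,0,2],0],
  [[0,0,4],0],
  [[0,0,6],0],
  [[0,0,6.8],0],
  [[0,0,6.8],0],
  [[0,0,6.8],0],
  [[0,0,6.8],0],
])

```text
t: 12.25
tool_pos: [0.6251, -0.0852, 0.0367]
ee_rot: [-0.0, -0.696, 0.718, -0.003]
wrist_force: [0.2, 0.1, 0.2]
gripper_width: 0.148
```

Run:
```python
from h import *
p=look('wrist','w8'); s=bot.get_state();M=rot(s); z=s['tool_pos'][2]+.010
print(s['tool_pos'],s['ee_rot'].round(4))
for u,v in [(275.5,180),(275.5,373)]: print((M.T@(px2w(p,u,v,z)-s['tool_pos'])*1000).round(1))
print(w2px(p,(.626+.047,-.0855-.0015,.006)))
cv2.imwrite('pics/w8c.png',cv2.resize(p['image'][80:380,140:420],None,fx=2,fy=2))
```

```text
[ 0.62518091 -0.08521545  0.03680139] [ 0.     -0.6956  0.7184 -0.0035]
[  1.7 -43.7  -9.8]
[  1.8  44.5 -10.2]
(np.float64(271.9992192885056), np.float64(154.1416091839228))
```

View pics/w8c.png

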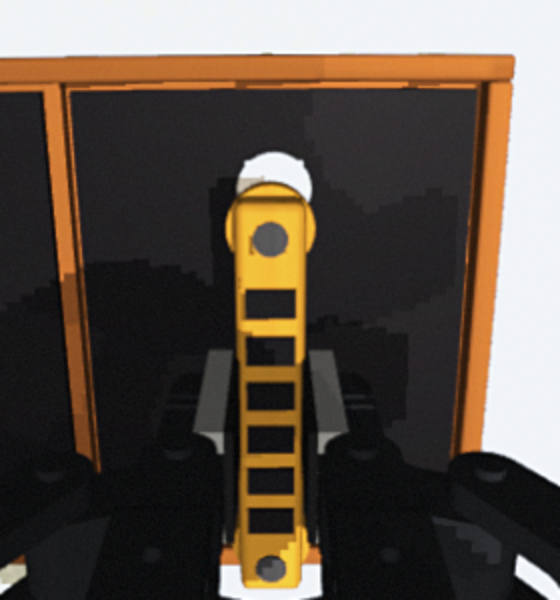

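The silhouette's far end is at about (277,156), with the bridge's end centred at column 275. I lower to just above the pad and look at the crescent once more.

>>> send_rows([
  [[0.05,-0.1,1.2],0],
  [[0.05,-0.1,2],0],
  [[0.05,-0.1,2.3],0],
  [[0.05,-0.1,2.3],0],
  [[0.05,-0.1,2.3],0],
])

```text
t: 12.8
tool_pos: [0.6262, -0.0859, 0.0136]
ee_rot: [-0.0, -0.696, 0.718, -0.003]
wrist_force: [-0.4, -0.2, -0.6]
gripper_width: 0.153
```

Run:
```python
from h import *
p=look('wrist','w9'); s=bot.get_state();print(s['tool_pos'])
cv2.imwrite('pics/w9c.png',cv2.resize(p['image'][150:270,210:340],None,fx=5,fy=5))
```

```text
[ 0.62639327 -0.08590972  0.01380142]
```

View pics/w9c.png

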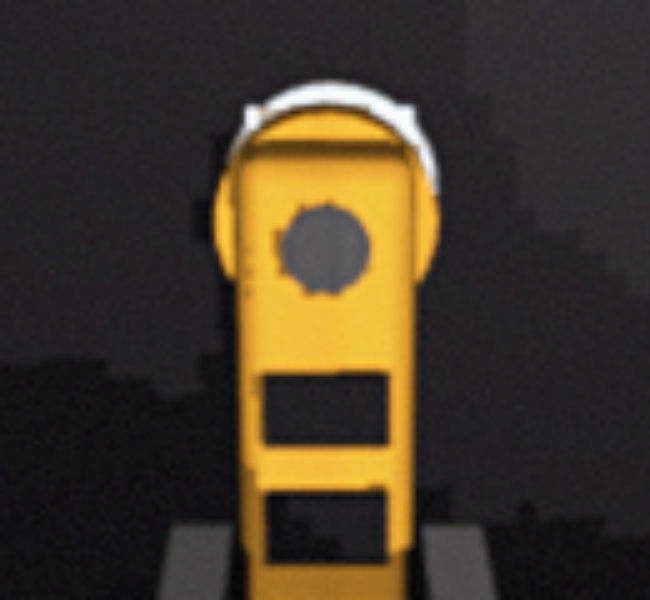

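The crescent is about 2 mm ahead and 0.7 mm right (white top at crop row 82, wheel edge at 107). I correct, lower and release.

>>> send_rows([
  [[0.06,-0.16,0.1],0],
  [[0.06,-0.16,0.25],0],
  [[0.06,-0.16,0.33],0],
  [[0.06,-0.16,0.33],0],
  [[0.06,-0.16,0.33],0],
])

```text
t: 13.35
tool_pos: [0.6281, -0.0866, 0.0106]
ee_rot: [0.0, -0.696, 0.718, -0.004]
wrist_force: [-0.1, 0.1, -0.8]
gripper_width: 0.15
```

>>> send_rows([
  [[0,0,0],0],
  [[0,0,0],0],
  [[0,0,0],0],
  [[0,0,-1.5],0],
  [[0,0,-4],0],
  [[0,0,-8.5],0],
  [[0,0,-12],0],
  [[0,0,-12],0],
], jaw=4)

```text
t: 14.15
tool_pos: [0.6312, -0.0868, 0.1367]
ee_rot: [0.003, -0.696, 0.718, -0.009]
wrist_force: [1.0, -1.0, 0.1]
gripper_width: 0.467
```

Run:
```python
from h import *
p=look('wrist','w10'); s=bot.get_state();print(s['tool_pos'])
cv2.imwrite('pics/w10c.png',cv2.resize(p['image'][100:290,200:350],None,fx=4,fy=3))
print(togo((.630,.1222,.10),np.radians(88.2)))
```

```text
[ 0.62940866 -0.08642639  0.13386701]
(array([-20.87,   0.65,   3.25]), np.float64(-0.05061431142146944), 'j6', np.float64(1.36))
```

View pics/w10c.png

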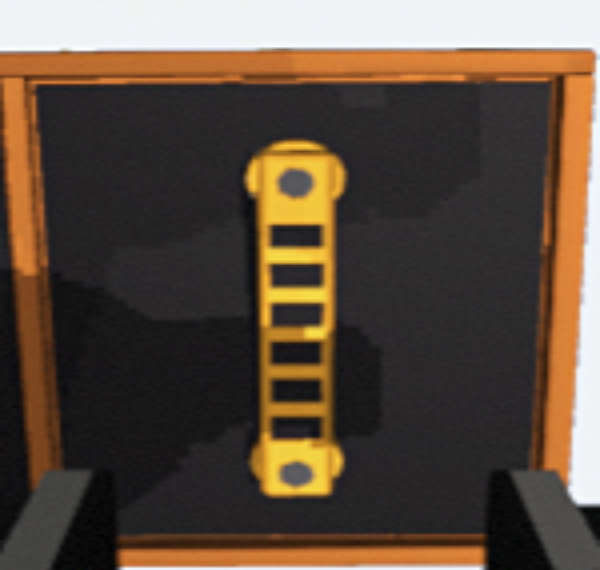

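The bridge fully covers its silhouette. That is 13 pictures viewed, so the rest is mostly numeric. Next, the pickup nudge of +3 mm in x.

>>> send_rows([
  [[-4.5,0.1,0.6],0],
  [[-9,0.2,1.2],0],
  [[-13.5,0.4,2],0],
  [[-18,0.5,2.6],0],
  [[-20.87,0.65,3.2],0],
  [[-20.87,0.65,6],0],
  [[-20.87,0.65,8.5],0],
  [[-20.87,0.65,8.5],0],
  [[-20.87,0.65,8.5],0],
], jaw=5.2)

```text
t: 15.1
tool_pos: [0.6298, 0.1216, 0.0463]
ee_rot: [0.001, -0.696, 0.718, -0.006]
wrist_force: [-0.0, 0.1, 0.1]
gripper_width: 0.611
```

```bash
python3 -c "
from h import *
print(bot.get_state()['tool_pos'],bot.get_state()['gripper_width'],togo((.630,.1222,.0095),np.radians(88.2)))"
```

```text
[0.62977435 0.12164754 0.04632154] 0.6110544388097784 (array([-0.08,  0.01,  3.68]), np.float64(-0.05880123944163529), 'j6', np.float64(1.69))
```

>>> send_rows([
  [[-0.06,0,1.8],0],
  [[-0.06,0,3],0],
  [[-0.06,0,3.6],0],
  [[-0.06,0,3.65],0],
  [[-0.06,0,3.65],0],
])

```text
t: 15.6
tool_pos: [0.6305, 0.1219, 0.0103]
ee_rot: [0.001, -0.695, 0.719, -0.006]
wrist_force: [0.6, 0.2, 0.1]
gripper_width: 0.61
```

>>> send_rows([
  [[0,0,0],0],
  [[0,0,0],0],
  [[0,0,0],0],
  [[0,0,0],0],
  [[0,0,-0.3],0],
  [[0,0,-0.3],0],
  [[0,-0.28,-0.3],0],
  [[0,-0.28,-0.3],0],
  [[0,-0.28,0.02],0],
  [[0,-0.28,0.02],0],
], jaw=3)

```text
t: 16.6
tool_pos: [0.6337, 0.1218, 0.0113]
ee_rot: [0.001, -0.695, 0.719, -0.006]
wrist_force: [-2.2, 0.8, 6.3]
gripper_width: 0.433
```

>>> send_rows([
  [[0,0,0],0],
  [[0,0,0],0],
  [[0,0,0],0],
  [[0,0,0],0],
  [[0,0,-2],0],
  [[0,0,-6],0],
  [[0,0,-10],0],
  [[0,0,-12],0],
  [[0,0,-12],0],
  [[0,0,-12],0],
], jaw=5)

```text
t: 17.6
tool_pos: [0.6321, 0.1226, 0.131]
ee_rot: [0.001, -0.695, 0.719, -0.006]
wrist_force: [0.1, -0.2, -0.7]
gripper_width: 0.586
```

Run:
```python
from h import *
p=look('wrist','w11'); s=bot.get_state();print(s['tool_pos'])
cv2.imwrite('pics/w11c.png',cv2.resize(p['image'][110:330,200:450],None,fx=3,fy=2.7))
b=np.round(w2px(p,(.632,.122,.006))); print(blob(p,gold(p),b,.026,110))
# white pixels near
w=white(p)[110:290,230:330]; print(cv2.countNonZero(w))
print(togo((.4102,-.227,.20)))
```

```text
[0.63140647 0.12251316 0.12992101]
(array([0.6332, 0.1203]), 'yaw', -1.5, 'size', 70.6, 37.4)
438
(array([35.7 , 20.91, -6.94]), None, 'j6', np.float64(1.69))
```

View pics/w11c.png

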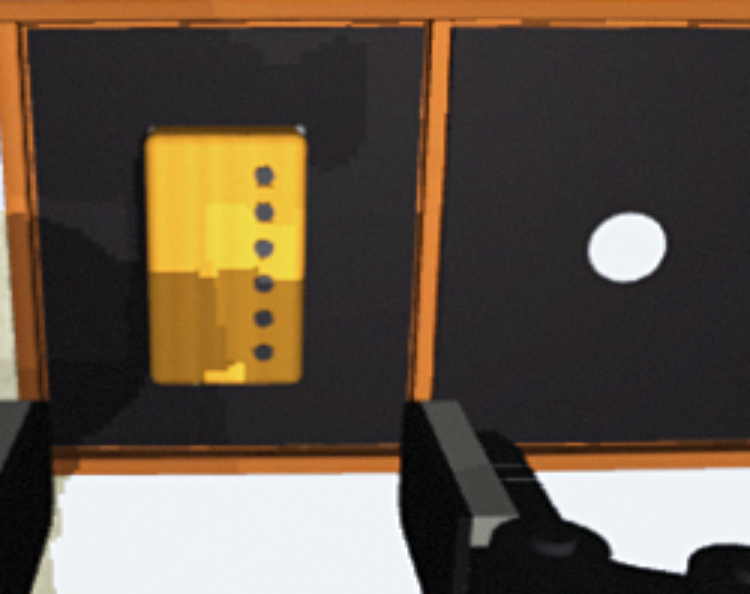

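The pickup now covers its silhouette with only rounded corners showing white; the knob disc is centred at (409,201). That is 14 pictures viewed. Next is the roll.

>>> send_rows([
  [[4,2.3,-1],0],
  [[8,4.6,-2],0],
  [[12,7,-3],0],
  [[16,9.3,-4],0],
  [[20,11.7,-5],0],
  [[24,14,-6],0],
  [[28,16.3,-7],0],
  [[32,18.7,-7],0],
  [[35.7,20.9,-7],0],
  [[35.7,20.9,-7],0],
], jaw=8.54)

```text
t: 18.65
tool_pos: [0.407, -0.2304, 0.1989]
ee_rot: [-0.001, -0.693, 0.721, -0.004]
wrist_force: [1.5, 0.8, -0.5]
gripper_width: 1.002
```

>>> send_rows([
  [[0,0,0],0],
  [[0,0,0],0],
])

```text
t: 18.85
tool_pos: [0.4065, -0.2297, 0.1975]
ee_rot: [-0.001, -0.693, 0.721, -0.002]
wrist_force: [0.4, 0.4, -0.3]
gripper_width: 0.999
```

```bash
cat >> h.py <<'E'
def blue(p): return cv2.inRange(cv2.cvtColor(p['image'],cv2.COLOR_BGR2HSV),(100,90,50),(130,255,255))
def cork(p): return cv2.inRange(cv2.cvtColor(p['image'],cv2.COLOR_BGR2HSV),(5,60,50),(28,255,255))
def tool(s,w): return (rot(s).T@(np.array(w)-s['tool_pos'])*1000).round(1)
E
python3 - <<'E'
from h import *
p=look('wrist','w12'); s=bot.get_state();print(s['tool_pos'],s['joints'].round(2))
c=w2px(p,(.4102,-.227,.028)); print(c)
for n,m,z in [('blue',blue(p),.028),('cork',cork(p)|blue(p),.004)]:
    b=blob(p,m,c,z,100); print(n,b,tool(s,(*b[0],z)))
for n in ['tape_roll','cork_mat','gold_knob']:
    r=finder.pinpoint(p,n); 
    if r: w=world(p,r[0]['point']); print(n,r[0]['conf'],w.round(4),tool(s,w))
m=blue(p); print(cv2.countNonZero(m[100:350,150:400]))
E
```

```text
[ 0.40697032 -0.22936151  0.19782964] [-0.66  0.13  1.78 -0.    1.22  0.95]
(np.float64(269.0454474428047), np.float64(182.299898460403))
blue (array([ 0.4101, -0.2284]), 'yaw', -3.9, 'size', 60.5, 59.6) [ -2.   -2.6 169.8]
cork (array([ 0.4082, -0.2286]), 'yaw', -48.1, 'size', 82.4, 82.2) [ -1.8  -0.7 193.8]
cork_mat 0.72 [ 0.4117 -0.2281  0.0031] [ -2.5  -4.1 194.7]
gold_knob 0.72 [ 4.047e-01 -2.316e-01  4.000e-04] [  1.3   2.7 197.4]
1351
```

>>> send_rows([
  [[-0.4,-0.35,4.5],0],
  [[-0.4,-0.35,9],0],
  [[-0.4,-0.35,13.5],0],
  [[-0.4,-0.35,16.5],0],
  [[-0.4,-0.35,18.5],0],
  [[-0.4,-0.35,19.4],0],
  [[-0.4,-0.35,19.6],0],
  [[-0.4,-0.35,19.6],0],
  [[-0.4,-0.35,19.6],0],
])

```text
t: 19.95
tool_pos: [0.4128, -0.2273, 0.0036]
ee_rot: [-0.001, -0.694, 0.72, -0.005]
wrist_force: [-0.5, 0.6, -0.1]
gripper_width: 0.998
```

>>> send_rows([
  [[0,0,0],0],
  [[0,0,0],0],
  [[0,0,0],0],
  [[0,0,0],0],
  [[0,0,0],0],
  [[0,0,0],0],
], jaw=5.6, grip_force=30)

```text
t: 20.55
tool_pos: [0.4136, -0.2278, 0.0051]
ee_rot: [-0.0, -0.694, 0.72, -0.006]
wrist_force: [-1.1, 0.8, 8.4]
gripper_width: 0.719
```

>>> send_rows([
  [[0,0,-1],0],
  [[0,0,-2.5],0],
  [[0,0,-4.5],0],
  [[0,0,-7],0],
  [[0,0,-10],0],
  [[0,0,-10],0],
  [[0,0,-10],0],
])

```text
t: 21.25
tool_pos: [0.4131, -0.2271, 0.106]
ee_rot: [-0.0, -0.694, 0.72, -0.007]
wrist_force: [-0.5, 0.2, -0.7]
gripper_width: 0.721
```

Run:
```python
from h import *
p=look('wrist','w13'); s=bot.get_state();print(s['tool_pos'],s['gripper_width'])
b=blob(p,blue(p),w2px(p,(*s['tool_pos'][:2],s['tool_pos'][2]+.023)),s['tool_pos'][2]+.023,130); print('roll',b,tool(s,(*b[0],s['tool_pos'][2])))
p2=viewer.capture('top'); h=cv2.imwrite('pics/t13.png',p2['image'])
cv2.imwrite('pics/w13c.png',np.hstack([p['image'][100:420,80:480],cv2.resize(p2['image'][205:285,325:425],None,fx=4,fy=4)]))
for n in ['gold_knob','cork_mat']:
  for q in (p,p2):
    for r in finder.pinpoint(q,n)[:1]: print(n,round(r['conf'],2),world(q,r['point']).round(4))
print(togo((.62,-.232,.105)))
```

```text
[ 0.41233924 -0.22654429  0.105024  ] 0.7195656049486012
roll (array([ 0.4091, -0.2283]), 'yaw', 12.6, 'size', 60.7, 60.2) [ 1.9  3.2 -0. ]
gold_knob 0.84 [ 4.049e-01 -2.313e-01  1.000e-04]
cork_mat 0.68 [ 0.4113 -0.227   0.0026]
cork_mat 0.66 [ 0.4088 -0.2255 -0.0019]
(array([ -0.21, -20.78,   0.04]), None, 'j6', np.float64(0.96))
```

View pics/w13c.png

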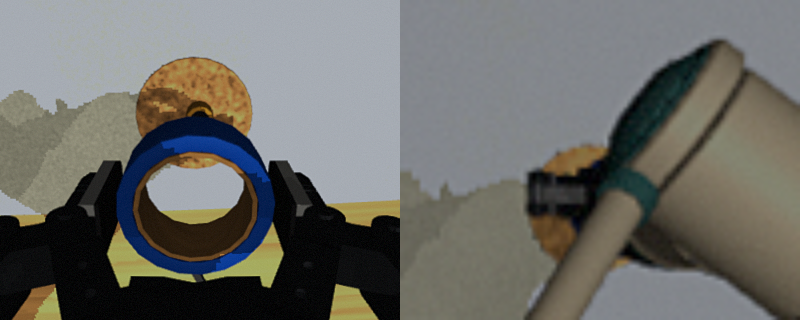

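The roll is lifted and the hole is empty; the knob stands on the mat near its centre. 15 pictures viewed. I park the roll right of the tray.

>>> send_rows([
  [[0,-3,0],0],
  [[-0.1,-7,0],0],
  [[-0.1,-11,0],0],
  [[-0.2,-15,0],0],
  [[-0.2,-19,0],0],
  [[-0.2,-20.8,0],0],
  [[-0.2,-20.8,3],0],
  [[-0.2,-20.8,6.5],0],
  [[-0.2,-20.8,9],0],
  [[-0.2,-20.8,9.5],0],
])

```text
t: 22.55
tool_pos: [0.6178, -0.2314, 0.0058]
ee_rot: [-0.002, -0.694, 0.72, -0.001]
wrist_force: [1.0, 1.1, -1.1]
gripper_width: 0.72
```

```bash
python3 -c "
from h import *
print(bot.get_state()['tool_pos'],togo((.62,-.232,.003)))"
```

```text
[ 0.61784223 -0.23142155  0.00583131] (array([ 0.05, -0.22,  0.28]), None, 'j6', np.float64(1.15))
```

>>> send_rows([
  [[0,0,0.2],0],
  [[0,0,0.35],0],
  [[0,0,0.45],0],
  [[0,0,0.45],0],
  [[0,0,0.45],0],
])

```text
t: 23.05
tool_pos: [0.6184, -0.2318, 0.0024]
ee_rot: [-0.002, -0.694, 0.72, -0.002]
wrist_force: [0.3, 0.5, -0.7]
gripper_width: 0.722
```

>>> send_rows([
  [[0,0,0],0],
  [[0,0,0],0],
  [[0,0,0],0],
  [[0,0,0],0],
  [[0,0,-2],0],
  [[0,0,-5],0],
  [[0,0,-9],0],
  [[0,0,-12],0],
  [[0,0,-12],0],
  [[0,0,-12],0],
], jaw=8.54)

```text
t: 24.05
tool_pos: [0.6186, -0.2312, 0.1232]
ee_rot: [-0.002, -0.694, 0.72, -0.003]
wrist_force: [-0.6, 0.1, -1.3]
gripper_width: 1.006
```

Run:
```python
from h import *
p=look('wrist','w14'); s=bot.get_state(); print(s['tool_pos'])
b=blob(p,blue(p),w2px(p,(.616,-.232,.024)),.024,110); print('roll',b,tool(s,(*b[0],.024)))
print(togo((.4085,-.229,.15)))
```

```text
[ 0.61777609 -0.23083035  0.12179491]
roll (array([ 0.615 , -0.2332]), 'yaw', -60.0, 'size', 60.5, 60.4) [ 2.   2.6 97.8]
(array([ 0.6 , 20.92, -2.79]), None, 'j6', np.float64(1.15))
```

>>> send_rows([
  [[0,3,-1],0],
  [[0.1,7,-2],0],
  [[0.2,11,-2.8],0],
  [[0.4,15,-2.8],0],
  [[0.5,19,-2.8],0],
  [[0.6,20.9,-2.8],0],
  [[0.6,20.9,-2.8],0],
  [[0.6,20.9,-2.8],0],
  [[0.6,20.9,-2.8],0],
], jaw=5)

```text
t: 25.0
tool_pos: [0.4097, -0.2292, 0.1496]
ee_rot: [-0.002, -0.694, 0.72, -0.001]
wrist_force: [-0.1, -0.3, 0.5]
gripper_width: 0.589
```

Run:
```python
from h import *
p=look('wrist','w15'); s=bot.get_state(); print(s['tool_pos'])
for n,f in [('gold_knob',finder.pinpoint),('gold_knob',finder.search_frame),('cork_mat',finder.pinpoint)]:
    for r in f(p,n)[:1]: w=world(p,r['point']); print(n,round(r['conf'],2),w.round(4),tool(s,w),np.round(w2px(p,w)))
b=blob(p,cork(p),w2px(p,(.4085,-.229,.004)),.004,110); print('mat',b,tool(s,(*b[0],.004)))
# black dot on top of knob: knob top z=.021; depth map for top surface
Z=p['z_map']; K=p['camera_matrix']; E=np.array(p['extrinsics'])
v,u=np.mgrid[0:420,0:560]; d=np.stack([(u-K[0,2])/K[0,0],(v-K[1,2])/K[1,1]],-1); q=d.copy()
for _ in range(10): q=d/(1+p['k1']*(q**2).sum(-1,keepdims=True))
P=np.stack([q[...,0]*Z,-q[...,1]*Z,-Z],-1)@E[:3,:3].T+E[:3,3]
m=(abs(P[...,2]-.021)<.004)&(np.hypot(P[...,0]-.408,P[...,1]+.229)<.03); print('knob depth',m.sum(),np.median(P[m],0).round(4),tool(s,np.median(P[m],0)), np.ptp(P[m],0)*1000, u[m].mean(),v[m].mean())
```

```text
[ 0.40983661 -0.22918372  0.14961624]
gold_knob 0.73 [ 0.4042 -0.2305  0.0032] [  0.9   5.5 146.4] [274. 199.]
gold_knob 0.94 [ 0.409  -0.2315  0.0172] [  1.8   0.7 132.4] [275. 197.]
cork_mat 0.57 [ 0.4094 -0.2275  0.0013] [ -2.3   0.3 148.3] [270. 192.]
mat (array([ 0.4085, -0.2281]), 'yaw', 87.9, 'size', 82.8, 81.7) [ -1.7   1.2 145.6]
knob depth 444 [ 0.4107 -0.2321  0.0208] [  2.3  -1.1 128.8] [18.49937308 18.1735422   5.78084049] 275.81306306306305 196.27252252252254
```

>>> send_rows([
  [[0,-0.1,4],0],
  [[0,-0.1,8],0],
  [[0,-0.1,11.5],0],
  [[0,-0.1,13.3],0],
  [[0,-0.1,14.1],0],
  [[0,-0.1,14.35],0],
  [[0,-0.1,14.35],0],
  [[0,-0.1,14.35],0],
])

```text
t: 26.0
tool_pos: [0.4112, -0.2303, 0.0072]
ee_rot: [-0.002, -0.694, 0.72, -0.002]
wrist_force: [0.4, -0.5, -0.0]
gripper_width: 0.584
```

>>> send_rows([
  [[0,0,0],0],
  [[0,0,0],0],
  [[0,0,0],0],
  [[0,0,0],0],
  [[0,0,0],0],
  [[0,0,0],0],
  [[0,0,0],0],
  [[0,0,0],0],
], jaw=1.2)

```text
t: 26.8
tool_pos: [0.4118, -0.2307, 0.0082]
ee_rot: [-0.002, -0.694, 0.72, -0.003]
wrist_force: [-0.5, 0.5, 5.0]
gripper_width: 0.205
```

>>> send_rows([
  [[0,0,-1.5],0],
  [[0,0,-4],0],
  [[0,0,-8],0],
  [[0,0,-10],0],
  [[0,0,-10],0],
  [[0,0,-10],0],
])

```text
t: 27.4
tool_pos: [0.4114, -0.2299, 0.1081]
ee_rot: [-0.002, -0.694, 0.72, -0.003]
wrist_force: [-0.1, -0.1, -0.2]
gripper_width: 0.202
```

```bash
cat >> h.py <<'E'
def cloud(p):
    Z=p['z_map']; K=np.array(p['camera_matrix']); E=np.array(p['extrinsics'])
    v,u=np.mgrid[0:420,0:560]; d=np.stack([(u-K[0,2])/K[0,0],(v-K[1,2])/K[1,1]],-1); q=d.copy()
    for _ in range(10): q=d/(1+p['k1']*(q**2).sum(-1,keepdims=True))
    return np.stack([q[...,0]*Z,-q[...,1]*Z,-Z],-1)@E[:3,:3].T+E[:3,3]
E
python3 - <<'E'
from h import *
p=look('wrist','w16'); s=bot.get_state(); print(s['tool_pos'],s['gripper_width'])
P=cloud(p); g=gold(p)>0; L=(P-s['tool_pos'])@rot(s)*1000
m=g&(np.hypot(L[...,0],L[...,1])<25)&(abs(L[...,2])<40); print(m.sum(),np.median(L[m],0),L[m].min(0),L[m].max(0))
z=np.percentile(L[m][:,2],5); t=m&(L[...,2]<z+4); print('top',t.sum(),L[t].min(0).round(1),L[t].max(0).round(1))
print(togo((.6307,.0176,.105),np.radians(88.2)))
E
```

```text
[ 0.41084544 -0.22945178  0.10731835] 0.20485742342962832
368 [  3.54992537  -2.02478772 -13.14785208] [ -6.8424466   -9.88200159 -37.67840523] [10.68724774 11.4895992   2.54160771]
top 25 [ -6.8   8.3 -37.7] [ 10.7  11.5 -16.6]
(array([-25.48, -21.08,   0.1 ]), np.float64(-0.26245896789095013), 'j6', np.float64(0.96))
```

>>> send_rows([
  [[-3.4,-2.8,0],0],
  [[-6.8,-5.6,0],0],
  [[-10.2,-8.4,0],0],
  [[-13.6,-11.2,0],0],
  [[-17,-14,0],0],
  [[-20.4,-16.8,0],0],
  [[-23,-19,0],0],
  [[-25.5,-21.1,0],0],
  [[-25.5,-21.1,0],0],
  [[-25.5,-21.1,0],0],
])

```text
t: 28.45
tool_pos: [0.6297, 0.0183, 0.1036]
ee_rot: [-0.004, -0.695, 0.719, -0.001]
wrist_force: [-0.4, -0.8, -0.2]
gripper_width: 0.202
```

>>> send_rows([
  [[0,0,2.5],0],
  [[0,0,5],0],
  [[0,0,6.2],0],
  [[0,0,6.5],0],
  [[0,0,6.5],0],
  [[0,0,6.5],0],
])

```text
t: 29.05
tool_pos: [0.6302, 0.0175, 0.0397]
ee_rot: [-0.003, -0.695, 0.719, -0.001]
wrist_force: [-0.1, 0.3, 0.8]
gripper_width: 0.199
```

Run:
```python
from h import *
p=look('wrist','w17'); s=bot.get_state(); print(s['tool_pos'],s['ee_rot'].round(4))
def stats(m,n):
    k,l,st,c=cv2.connectedComponentsWithStats(m.astype(np.uint8))
    for i in np.argsort(-st[1:,4])[:3]+1: print(n,st[i],c[i].round(1))
roi=np.zeros((420,560),np.uint8); roi[150:330,225:325]=1
stats((white(p)>0)&(roi>0),'white'); stats((gold(p)>0)&(roi>0),'gold')
print(w2px(p,(.6307,.0176,.006)),w2px(p,s['tool_pos']+[0,0,.0128]))
v=[np.array(w2px(p,(.6307+.01*np.cos(a),.0176+.01*np.sin(a),.006))) for a in np.linspace(0,6.28,40)]; v=np.array(v); print(v.min(0),v.max(0))
cv2.imwrite('pics/w17c.png',cv2.resize(p['image'][180:330,200:350],None,fx=4,fy=4))
```

```text
[0.63029536 0.01762059 0.0399026 ] [-0.0027 -0.6947  0.7193 -0.0017]
white [256 230  38  30 866] [274.4 244.7]
white [306 296  12  11  51] [308.8 300.1]
white [235 296   9  11  40] [240.6 299.7]
gold [254 270  43  41 684] [274.9 288.3]
gold [274 255   1   1   1] [274. 255.]
gold [280 256   1   1   1] [280. 256.]
(np.float64(271.3996731666906), np.float64(243.20721566502442)) (np.float64(271.0203328045559), np.float64(288.1832313333085))
[252.42412215 225.26983928] [290.40548359 260.57203228]
```

>>> send_rows([
  [[0,0.07,1.2],0],
  [[0,0.07,2.2],0],
  [[0,0.07,2.55],0],
  [[0,0.07,2.55],0],
  [[0,0.07,2.55],0],
])

```text
t: 29.6
tool_pos: [0.6295, 0.0175, 0.0141]
ee_rot: [-0.003, -0.695, 0.719, -0.002]
wrist_force: [0.8, 0.3, -1.2]
gripper_width: 0.203
```

Run:
```python
from h import *
p=look('wrist','w18'); s=bot.get_state(); print(s['tool_pos'],s['ee_rot'].round(4))
w=(white(p)>0); g=(gold(p)>0)
for v in range(246,300,3):
    a=np.where(w[v,225:325])[0]+225; b=np.where(g[v,225:325])[0]+225
    print(v,(a.min(),a.max(),len(a)) if len(a) else '-',(b.min(),b.max(),len(b)) if len(b) else '-')
# predicted disc outline and knob-bottom outline, with TCP as knob centre
for c,z in [((.630,.0176),.006),(s['tool_pos'][:2],s['tool_pos'][2]-.0042),(s['tool_pos'][:2],s['tool_pos'][2]+.0128)]:
    q=np.array([w2px(p,(c[0]+.0098*np.cos(a),c[1]+.0098*np.sin(a),z)) for a in np.linspace(0,6.28,60)]); print(q.min(0).round(1),q.max(0).round(1))
```

```text
[0.62977142 0.01749022 0.01442154] [-0.0027 -0.6947  0.7193 -0.0018]
246 - -
249 (np.int64(270), np.int64(280), 11) -
252 (np.int64(262), np.int64(287), 26) -
255 (np.int64(259), np.int64(291), 28) (np.int64(274), np.int64(276), 2)
258 (np.int64(256), np.int64(293), 15) (np.int64(264), np.int64(264), 1)
261 (np.int64(255), np.int64(295), 12) (np.int64(261), np.int64(261), 1)
264 (np.int64(255), np.int64(295), 5) -
267 (np.int64(294), np.int64(294), 1) -
270 - (np.int64(272), np.int64(277), 6)
273 - (np.int64(263), np.int64(287), 25)
276 - (np.int64(260), np.int64(290), 31)
279 - (np.int64(257), np.int64(294), 23)
282 - (np.int64(255), np.int64(295), 18)
285 - (np.int64(254), np.int64(296), 15)
288 - (np.int64(254), np.int64(296), 12)
291 - (np.int64(254), np.int64(296), 12)
294 - (np.int64(254), np.int64(296), 12)
297 (np.int64(235), np.int64(314), 18) (np.int64(255), np.int64(295), 12)
[249.9 244.7] [292.6 283.7]
[249.6 248.9] [293.4 288.6]
[247.  265.9] [295.7 309.2]
```

The numeric check shows knob and disc both centred on column 275, with about 0.6 mm left along x. I lower and release.

>>> send_rows([
  [[0,-0.05,0.2],0],
  [[0,-0.05,0.35],0],
  [[0,-0.05,0.4],0],
  [[0,-0.05,0.4],0],
  [[0,-0.05,0.4],0],
])

```text
t: 30.15
tool_pos: [0.6303, 0.0174, 0.0105]
ee_rot: [-0.003, -0.695, 0.719, -0.002]
wrist_force: [-0.4, -0.4, -0.7]
gripper_width: 0.204
```

>>> send_rows([
  [[0,0,0],0],
  [[0,0,0],0],
  [[0,0,0],0],
  [[0,0,0],0],
  [[0,0,-2],0],
  [[0,0,-5],0],
  [[0,0,-9],0],
  [[0,0,-12],0],
  [[0,0,-12],0],
  [[0,0,-12],0],
], jaw=4)

```text
t: 31.15
tool_pos: [0.6306, 0.0182, 0.1312]
ee_rot: [-0.002, -0.695, 0.719, -0.002]
wrist_force: [0.8, -0.1, -0.4]
gripper_width: 0.469
```

Run:
```python
from h import *
p=look('wrist','w19'); s=bot.get_state(); print(s['tool_pos'])
c=w2px(p,(.630,.0176,.006)); print(c)
roi=np.zeros((420,560),np.uint8); cv2.circle(roi,(int(c[0]),int(c[1])),40,1,-1)
w=(white(p)>0)&(roi>0); print('white left',w.sum(),[np.where(w)[i].mean() for i in (1,0)] if w.any() else '')
P=cloud(p); m=(P[...,2]>.017)&(P[...,2]<.03)&(roi>0); print('knob top',m.sum(),np.median(P[m],0).round(4),(np.percentile(P[m],97,axis=0)-np.percentile(P[m],3,axis=0)).round(4))
print(togo((.6184,-.2318,.10),np.radians(88.2)))
```

```text
[0.62972665 0.01826663 0.12987918]
(np.float64(272.7332777626008), np.float64(199.76081765850523))
white left 50 [np.float64(276.72), np.float64(194.54)]
knob top 522 [0.6293 0.0163 0.0227] [0.0164 0.0161 0.0052]
(array([25.01,  0.26,  3.14]), np.float64(-0.1861080303997369), 'j6', np.float64(1.53))
```

The knob stands on its pad (top at 23 mm). Now I pick the roll up again.

>>> send_rows([
  [[4,0,0.5],0],
  [[8,0.1,1],0],
  [[12,0.1,1.5],0],
  [[16,0.2,2],0],
  [[20,0.2,2.5],0],
  [[23,0.25,3],0],
  [[25,0.25,3],0],
  [[25,0.25,3],0],
  [[25,0.25,3],0],
], jaw=8.54)

```text
t: 32.1
tool_pos: [0.6181, -0.2309, 0.1006]
ee_rot: [-0.003, -0.694, 0.719, -0.0]
wrist_force: [0.9, 0.9, 0.7]
gripper_width: 1.004
```

>>> send_rows([
  [[0,0,4],0],
  [[0,0,7],0],
  [[0,0,9],0],
  [[0,0,9.8],0],
  [[0,0,9.8],0],
  [[0,0,9.8],0],
])

```text
t: 32.7
tool_pos: [0.6187, -0.2308, 0.0037]
ee_rot: [-0.003, -0.695, 0.719, -0.001]
wrist_force: [1.4, 0.5, -0.0]
gripper_width: 1.002
```

>>> send_rows([
  [[0,0,0],0],
  [[0,0,0],0],
  [[0,0,0],0],
  [[0,0,0],0],
  [[0,0,0],0],
  [[0,0,0],0],
], jaw=5.6)

```text
t: 33.3
tool_pos: [0.6199, -0.231, 0.0059]
ee_rot: [-0.002, -0.695, 0.719, -0.002]
wrist_force: [-0.6, 1.7, 5.3]
gripper_width: 0.716
```

>>> send_rows([
  [[0,0,-2],0],
  [[0,0,-6],0],
  [[0,0,-10],0],
  [[0,0,-10],0],
  [[0,0,-10],0],
])

```text
t: 33.8
tool_pos: [0.6205, -0.2308, 0.1079]
ee_rot: [-0.001, -0.695, 0.719, -0.004]
wrist_force: [-0.6, -0.5, -1.6]
gripper_width: 0.717
```

Run:
```python
from h import *
p=look('wrist','w20'); s=bot.get_state();print(s['tool_pos'],s['gripper_width'])
b=blob(p,blue(p),w2px(p,(*s['tool_pos'][:2],s['tool_pos'][2]+.023)),s['tool_pos'][2]+.023,130); print('roll',b,tool(s,(*b[0],s['tool_pos'][2])))
print(togo((.4125,-.2265,.105)))
```

```text
[ 0.61939529 -0.23032813  0.10619419] 0.7202403984329779
roll (array([ 0.6189, -0.2328]), 'yaw', -51.4, 'size', 61.5, 60.8) [2.5 0.4 0. ]
(array([ 0.34, 20.69,  0.09]), None, 'j6', np.float64(1.15))
```

Run:
```python
from h import *
p=viewer.capture('top'); q=dict(p); q['image']=cv2.imread('pics/top1.png')
h=cv2.cvtColor(q['image'],cv2.COLOR_BGR2HSV); sat=cv2.inRange(h,(0,75,40),(179,255,255))
print('mat',blob(q,sat,(373,257),.004,24)); print('roll',blob(q,blue(q),(373,257),.028,24))
print('tray pads now: check', [ (n,blob(p,gold(p),u,z,22)) for n,u,z in [('pk',(242,172),.026),('br',(320,175),.020)]])
```

```text
mat (array([ 0.4092, -0.2239]), 'yaw', -0.5, 'size', 81.1, 80.9)
roll (array([ 0.4102, -0.2227]), 'yaw', -89.4, 'size', 59.2, 56.4)
tray pads now: check [('pk', (array([0.6324, 0.1244]), 'yaw', 0.3, 'size', 67.4, 37.1)), ('br', (array([ 0.6267, -0.0853]), 'yaw', 0.1, 'size', 88.9, 16.0))]
```

>>> send_rows([
  [[0,3,0],0],
  [[0.1,7,0],0],
  [[0.2,11,0],0],
  [[0.3,15,0],0],
  [[0.3,19,0],0],
  [[0.3,20.7,0],0],
  [[0.3,20.7,0],0],
  [[0.3,20.7,0],0],
  [[0.3,20.7,0],0],
])

```text
t: 34.8
tool_pos: [0.4129, -0.2262, 0.1049]
ee_rot: [-0.002, -0.695, 0.719, -0.002]
wrist_force: [0.7, 0.3, -1.0]
gripper_width: 0.721
```

Run:
```python
from h import *
p=look('wrist','w21'); s=bot.get_state();print(s['tool_pos'])
m=cork(p); m[260:]=0; m[:, :180]=0; m[:,380:]=0
r=np.where(m.sum(1)>5*255)[0]; wd=[(v,np.where(m[v])[0].min(),np.where(m[v])[0].max()) for v in r]
print(wd[0],wd[1],max(wd,key=lambda t:t[2]-t[1]))
# fit circle centre of the mat: outline points above the roll, world plane z=.004
c=max(cv2.findContours(m,cv2.RETR_EXTERNAL,cv2.CHAIN_APPROX_NONE)[0],key=cv2.contourArea)[:,0]
W=np.array([px2w(p,*k,.004)[:2] for k in c]); 
from scipy.optimize import least_squares
f=least_squares(lambda a:np.hypot(W[:,0]-a[0],W[:,1]-a[1])-.042,[.411,-.228],loss='soft_l1',f_scale=.001); print(f.x,tool(s,(*f.x,.004)), np.median(abs(f.fun)))
```

```text
[ 0.41298542 -0.22614925  0.10491428]
(np.int64(156), np.int64(269), np.int64(282)) (np.int64(157), np.int64(262), np.int64(290)) (np.int64(212), np.int64(217), np.int64(334))
[ 0.40776073 -0.22854296] [  2.1   5.1 100.9] 0.0008458118136674131
```

>>> send_rows([
  [[0,0.28,3],0],
  [[0,0.28,6],0],
  [[0,0.28,8],0],
  [[0,0.28,9],0],
  [[0,0.28,9.3],0],
  [[0,0.28,9.45],0],
  [[0,0.28,9.45],0],
  [[0,0.28,9.45],0],
])

```text
t: 35.65
tool_pos: [0.4108, -0.227, 0.0112]
ee_rot: [-0.002, -0.695, 0.719, -0.003]
wrist_force: [-0.1, 0.1, -1.5]
gripper_width: 0.717
```

Run:
```python
from h import *
s=bot.get_state();print(s['tool_pos'],s['wrist_force'])
```

```text
[ 0.41084229 -0.22695502  0.01122624] [-0.11757089  0.05245134 -1.49304354]
```

>>> send_rows([
  [[0,0,0.1],0],
  [[0,0,0.15],0],
  [[0,0,0.15],0],
])

```text
t: 35.95
tool_pos: [0.411, -0.2271, 0.01]
ee_rot: [-0.002, -0.695, 0.719, -0.003]
wrist_force: [0.5, -0.8, 0.2]
gripper_width: 0.714
```

>>> send_rows([
  [[0,0,0],0],
  [[0,0,0],0],
  [[0,0,0],0],
  [[0,0,0],0],
  [[0,0,-2],0],
  [[0,0,-6],0],
  [[0,0,-11],0],
  [[0,0,-16],0],
  [[0,0,-18],0],
  [[0,0,-18],0],
], jaw=8.54)

```text
t: 36.95
tool_pos: [0.4126, -0.2273, 0.1937]
ee_rot: [-0.001, -0.695, 0.719, -0.007]
wrist_force: [-0.5, 0.2, 0.5]
gripper_width: 1.005
```

Run:
```python
from h import *
p=look('wrist','w22'); s=bot.get_state();print(s['tool_pos'])
c=w2px(p,(.411,-.227,.028))
a=blob(p,blue(p),c,.028,100); m=blob(p,cork(p)|blue(p),c,.004,100); print('roll',a,'mat',m)
P=cloud(p); t=(P[...,2]>.02)&(P[...,2]<.036)&(blue(p)>0)&(np.hypot(P[...,0]-.411,P[...,1]+.227)<.045); A=np.c_[P[t][:,:2],np.ones(t.sum())]; f=np.linalg.lstsq(A,P[t][:,2],rcond=None)[0]; print('roll top z',np.median(P[t][:,2]),'slope',f[:2].round(3))
print(togo((.45,-.42,.25)))
```

```text
[ 0.41131644 -0.22638721  0.1913882 ]
roll (array([ 0.4059, -0.2284]), 'yaw', -2.1, 'size', 60.1, 59.5) mat (array([ 0.4084, -0.2286]), 'yaw', 82.3, 'size', 82.4, 82.4)
roll top z 0.027569827262085567 slope [-0.007  0.002]
(array([19.27, -4.56, -5.68]), None, 'j6', np.float64(0.96))
```

The roll lies flat on the mat (top at 27.6 mm, about 3 mm off centre). I clear the arm and check everything from the top.

>>> send_rows([
  [[4,-1,-1],0],
  [[8,-2,-2],0],
  [[12,-3,-3],0],
  [[16,-4,-4],0],
  [[19.3,-4.5,-5.6],0],
  [[19.3,-4.5,-5.6],0],
  [[19.3,-4.5,-5.6],0],
])

```text
t: 37.7
tool_pos: [0.4486, -0.42, 0.2466]
ee_rot: [-0.001, -0.694, 0.72, -0.002]
wrist_force: [-0.3, 0.0, -0.1]
gripper_width: 1.0
```

Run:
```python
from h import *
p=look('top','tf'); h=cv2.cvtColor(p['image'],cv2.COLOR_BGR2HSV); sat=cv2.inRange(h,(0,75,40),(179,255,255))
print('mat',blob(p,sat,(373,257),.004,24),'roll',blob(p,blue(p),(373,257),.028,24))
q=dict(p); q['image']=cv2.imread('pics/top1.png')
for n,u,z in [('pk',(242,172),.026),('kn',(281,174),.023),('br',(320,175),.020)]: print(n,'part',blob(p,gold(p),u,z,20 if n!='kn' else 12),'sil',blob(q,white(q),u,.006,19), 'white left',cv2.countNonZero(white(p)[u[1]-18:u[1]+19,u[0]-12:u[0]+13]))
for n in ['chrome_pickup','chrome_bridge']:
    for r in finder.pinpoint(p,n)[:1]: print(n,world(p,r['point']).round(3))
print(bot.get_state()['t'])
a=cv2.resize(p['image'][145:205,215:345],None,fx=6,fy=6,interpolation=cv2.INTER_CUBIC); b=cv2.resize(p['image'][210:300,130:440],(780,226)); cv2.imwrite('pics/tfc.png',np.vstack([a[:,:780],b]))
```

```text
mat (array([ 0.4092, -0.2239]), 'yaw', -0.5, 'size', 81.1, 80.9) roll (array([ 0.4063, -0.2238]), 'yaw', -0.6, 'size', 59.1, 56.4)
pk part (array([0.6324, 0.1244]), 'yaw', 0.3, 'size', 67.4, 37.0) sil (array([0.6312, 0.1241]), 'yaw', -2.3, 'size', 69.0, 36.9) white left 2
kn part (array([0.6295, 0.021 ]), 'yaw', 0.4, 'size', 16.2, 16.0) sil (array([0.6271, 0.0213]), 'yaw', 0.4, 'size', 16.4, 16.2) white left 0
br part (array([ 0.6267, -0.0853]), 'yaw', 0.1, 'size', 88.9, 16.0) sil (array([ 0.6252, -0.0834]), 'yaw', -1.9, 'size', 92.5, 13.7) white left 0
chrome_pickup [0.497 0.363 0.002]
chrome_bridge [0.411 0.199 0.001]
37.85
```

View pics/tfc.png

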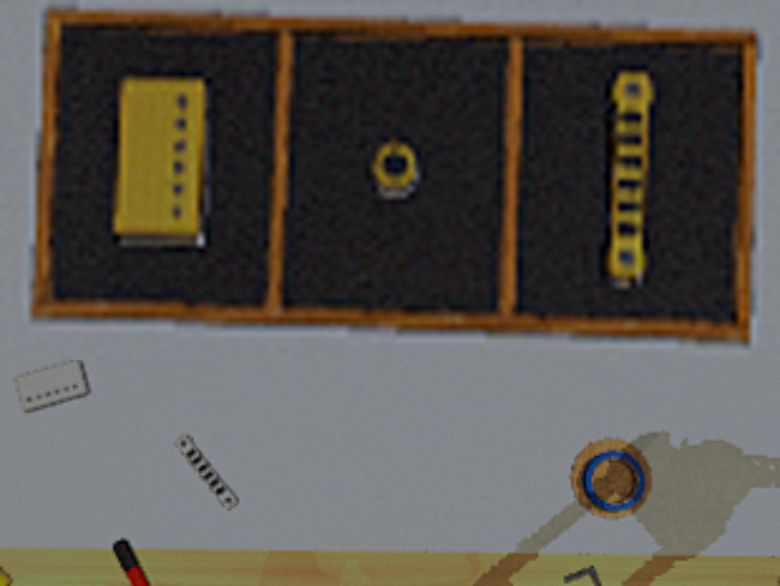

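The final view shows all three parts on their silhouettes, with only a thin white rim on the near side of the pickup (160,240) and knob (397,190). The roll is on the mat and the chrome parts haven't moved, so I hand it in.

```bash
python3 -c "
from h import *
print(ticket.sign_off())"
```

```text
the job is handed in; nothing more can be done
None
```

I put the gold pickup, bridge and knob on their silhouettes in the tray. The roll is back on the cork mat, and I handed the job in at about 38 s of robot time.

For the knob, I lifted the roll off and parked it to the right of the tray. I then placed the knob on its pad and put the roll back. The pickup was first set down about 3 mm short, so I re-gripped it and moved it into place.

Last checks:
- **Parts in the tray:** the top camera puts the parts 1 to 2.5 mm further from the robot than their silhouettes (pickup 1.2, bridge 1.5, knob 2.4), and the bridge also about 2 mm to the right. The wrist camera put the knob within about 1 mm.
- **Angles:** the two cameras disagree slightly. The top camera's low-resolution fits show the pickup and bridge turned about 2° from their silhouettes. The wrist camera showed the pickup within about 0.5°, and I measured no wrist angle for the bridge.
- **Roll:** it lies flat on the mat, about 3 mm off its middle by both cameras. I left it there.
- **Chrome parts:** both are where they started, to within a few millimetres of measuring error.
- **Robot:** the arm was clear of everything at hand-in. The largest wrist force I read was under 10 N.

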